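# Feed a brass blank into a guide jig with a push stick

### The job

Lay the brass blank lengthwise in the open trough of the green feed jig and let go of it, then take the yellow push stick and feed the blank with it through the covered channel until it is home against the red end stop. Press it firmly against the stop with the stick for a moment, about 10 N on the stop and never more than 20 N, then lay the stick down on the bench clear of the jig. Leave the blank home and the other things on the bench where they are.

Things in the scene. Friction and masses are not known exactly. Their poses are not given: they have to be found in the camera images.
- jig: Green feed jig bolted to the bench, mm. Origin on the bench, under the mouth of the covered channel; x = feed direction, z up. Base x -120 to +140, y -40 to +40, 20 high: its top (z 20) is the floor of trough and channel. Open trough x -120 to -18, cheeks narrowing from 26 to 20 wide x -18 to 0, covered channel x 0 to 120.
- trough (a point): Middle of the open trough's floor (mm): jig frame x -65, y 0, z 20, axes as the jig's. The trough is 26 wide between two low rails, 6 thick and 5 tall (top at z 25); no roof. The cheeks at its +x end are 24 tall (top z 44).
- channel (a point): Middle of the floor at the mouth of the covered channel (mm): jig frame x 0, y 0, z 20. The channel is 20 wide, 24 high under a clear cover (top z 50), outer walls at y -24 and +24. Inside it stands the red end stop, rigid, on a rod with a black knob beyond the jig's end. It is set differently each time, its face at jig x 74 to 100, and is not measured: find it by feel.
- pad_face (a point): Middle of the rubbing face of a sprung brass pad in the channel's -y wall (mm): jig frame x 66, y -7, z 31 with nothing in the channel. It stands 3 mm into the channel over x 60 to 72, with ramps to x 50 and 82, and rubs on the blank: once on it, the feed drags with some 1 to 7 N, not quite steady; it keeps the blank where it is left.
- blank: Plain brass blank, block 44 long (x) x 18 wide (y) x 20 mm high (z), 90 to 180 g. Origin in the centre of its underside; either end may go first.
- stick: Yellow plastic push stick (sizes in mm), about 80 g, upright on the bench. Origin at the underside below the middle of the handle; x towards the pushing end. Handle block x -30 to +30, 16 wide, 42 high; blade out to x 130, 12 wide, 14 high.
- stick_tip (a point): Middle of the blade's flat pushing face (mm): stick frame x 130, y 0, z 7. Axes as the stick's.
- offcut: Bystander: pale wood offcut 55 x 36 x 18 mm. Origin in the centre of its underside.
- slug: Bystander: dark steel round slug, 32 mm across, 18 high. Origin in the centre of its underside.
- hammer: Bystander: hammer lying beyond the jig. Origin in the middle of its underside.
- oilcan: Bystander: orange oil can, 72 mm across, 115 high. Origin in the centre of its underside.
- pot: Bystander: white plastic pot, 100 mm across, 85 high. Origin in the centre of its underside.
- block: Bystander: wood block 110 x 65 x 45 mm. Origin in the centre of its underside.
- spray: Bystander: blue spray can with red cap, 64 mm across, 170 high. Origin in the centre of its underside.
Not all that is in view belongs to the job. Of the things shaped like the blank, the brass one is meant.

How it is judged:
On the way, in this order (a step that is already met when the one before it is completed fails the run):
1. the blank lies in the open trough, lengthwise and released (x of blank in the frame of jig between -0.115 and -0.015 m and y of blank in the frame of jig between -0.008 and 0.008 m and z of blank in the frame of jig between 0.017 and 0.0235 m and angle between the x axis of blank and the x axis of jig, either way round below 0.3 rad and contact force between the fingers and blank below 0.1 N), for 0.2 s.
2. the stick presses the blank against the end stop with at least 5 N (contact force between blank and endstop_c0 above 5 N and contact force between stick and blank above 4 N), for 0.3 s.
At the end, for the whole second after the job is handed in: The blank is home in the channel: its end within 2.5 mm of the face of the stop (endstop_c0, a red block 10 mm thick), lengthwise within 0.1 rad and flat; the stick lies at rest on the bench (handle underside and tip below 30 mm), not touching the jig (horizontal distance between blank and endstop_c0 below 0.0295 m and angle between the x axis of blank and the x axis of jig, either way round below 0.1 rad and angle between blank's own z axis and vertical below 0.15 rad and linear speed of each of blank, stick below 0.02 m/s and height (world z) of each of stick, stick_tip below 0.03 m and contact force between stick and jig below 0.05 N).
It fails at once if the blank is pressed against the stop with more than 20 N (contact force between blank and endstop_c0 above 20 N).
It fails at once if a bystander (offcut, slug, hammer, oil can, pot, block, spray can) is moved more than 30 mm (distance of any of offcut, slug, hammer, oilcan, pot, block, spray from where it was at the start of the episode above 0.03 m).
It also fails if it takes over 72 s, if anything falls off the work surface, if the arm or the gripper's body presses on something with over 40 N, if the wrist force passes 120 N, or if a joint passes its speed limit or range.

### The arm

A 7-joint arm with a two-finger parallel gripper is mounted at the origin on the work surface. World frame = base frame: x ahead of the robot, y to its left, z up, the work surface at z = 0. Lengths are in m, angles in rad, forces in N, time in s.
With the tool pointing down it reaches from about 0.4 to 0.85 m from the base axis. Payload 10.4 kg.
Tool frame: the origin (TCP) lies between the finger pads; the fingertips stand 11 mm ahead of it and the grasp point (between the pads) lies 8 mm behind it (tip_reach is the distance from the TCP to the fingertips, in m); z points along the fingers, y is the line along which they close (so a half turn about z gives the same grasp; the last joint's range is limited). The gripper opens to 85 mm and grips with 20 to 120 N. Pads are 22 mm wide; open, the fingers measure 114 mm over their backs; the gripper's body (76 mm by 85 mm) begins 54 mm behind the grasp point. The pads swing forward as they close: fully open they stand 13 mm farther back than shut.
Start: joints at [-1.315, 0.332, -0.065, 1.46, 0.022, 1.35, -0.088], TCP at [0.172, 0.601, 0.242] pointing down, gripper open.
Joint ranges: [-2.6, 2.6], [-0.5, 2.12], [-1.47, 1.34], [0.16, 2.42], [-1.27, 4.41], [0.06, 2.06], [-2.6, 2.6]. Speed limits (rad/s): [2.22, 2.22, 2.79, 2.79, 3.14, 3.14, 3.14].

### API

Orientations are given as a unit quaternion [x, y, z, w].
In Python, from workcell import * gives the robot as it stands.
- The arm moves only by the shell command python3 -m inch 'ROWS' [OPENING] [FORCE]. ROWS is JSON, a list of rows, each an object with "slide": the shift along the world's x, y, z in m, a list of three; "yaw": the turn about the world's z in rad. A call has 1 to 20 rows; each row is the pose to reach, as a shift and turn from the pose commanded when the call began; what a row does not reach only later rows make up. A row lasts 1/12 s, in which the tool goes at most 41.7 mm and 7.16 degrees, less where a joint would pass 70% of its speed; a pose out of reach is approached as far as the arm can. A call with a gripper value outside its range is refused whole. OPENING is the closure in counts, from 0 (fully open) to 255 (shut), set as the call begins (- or left out, the last holds). The fingers move at their own pace and stop on an object; FORCE is the grip in N (left out, the last holds). Time passes only in rows, so rows that repeat a pose let the fingers close. It gives the time, the measured TCP pose, the force, the opening and the grip force at its end, in the units of the state.
- get_obs(): the state, without advancing time (a new reading comes with each control period).
- camera(name): name is "scene" or "top"; returns a dict with "frame" (400x640x3 uint8, red, green, blue), "fx", "fy", "cx", "cy" (pixels), "extrinsics" (4x4, takes a point from world to camera coordinates). Camera axes: x right, y down, z forward; pixel columns grow to the right and rows downward; lengths in m; the calibration is good to about 2 mm. A picture is of the moment at which its call begins. There is no depth.
- hand_in(): hands the job in; it is judged then, once.
The state is a dict: "clock": time; "joint_pos": joint angles; "joint_velocities": joint speeds; "tau": joint torques, N m; "position": TCP position; "ee_rot": TCP orientation; "ft_force": force on the tool from outside, world axes, zero at the start; "torque": the same for the moment, N m; "grip_width": opening from 0.0 (shut) to 1.0 (fully open); "grasp_force": force on a finger pad.
Only numpy, scipy, OpenCV 4.12 (cv2) and the standard library are available. Lean on these libraries where they do the work, as an engineer would, in place of code of your own. Each camera call takes 0.05 s, during which the arm holds its last target. There are 200 camera calls.

## Working session

There is one attempt and no reset: what is moved stays moved. The work goes in short steps, Python scripts to look and compute and a shell command to move; the robot and the scene stay as the last step left them, time stands still between calls to the robot, and variables do not carry over. Pictures are saved under pics/ and viewed, at most 10 in all, crops included, and the job is handed in when it is done.

```bash
mkdir -p pics; ls; python3 - <<'E'
from workcell import *
import cv2,numpy as np,pickle
d={}
for n in("scene","top"):
    c=camera(n);d[n]=c
    cv2.imwrite(f"pics/{n}0.png",c["frame"][:,:,::-1])
    print(n,c["fx"],c["fy"],c["cx"],c["cy"],np.round(c["extrinsics"],4).tolist())
pickle.dump(d,open("c0.pkl","wb"))
o=get_obs();print(o)
E
```

```text
pics
scene 407.0738975924782 407.0738975924782 319.139255024877 204.03533360501288 [[0.7721, 0.6351, 0.021, -0.4543], [0.3607, -0.4107, -0.8374, -0.1453], [-0.5232, 0.6541, -0.5462, 1.3042], [0.0, 0.0, 0.0, 1.0]]
top 442.49150883680073 442.49150883680073 316.60878892650305 198.40456839344796 [[0.0139, -0.9999, 0.0037, 0.0444], [-0.9921, -0.0143, -0.125, 0.5802], [0.125, -0.0019, -0.9922, 1.2337], [0.0, 0.0, 0.0, 1.0]]
{'clock': 0.1, 'joint_pos': array([-1.31460426,  0.33280668, -0.06466112,  1.4608372 ,  0.02158141,
        1.34991604, -0.08852844]), 'joint_velocities': array([-0.00092171, -0.00135323,  0.00088081, -0.00102117,  0.00051691,
       -0.00014767, -0.00045327]), 'tau': array([ 1.99617076e-03, -6.26753139e+01,  4.92131012e-02, -3.92422986e+01,
        1.63209555e-02,  7.10622378e-03, -4.41663440e-05]), 'position': array([0.17192776, 0.60055623, 0.24160625]), 'ee_rot': array([ 1.38970004e-01,  9.90296386e-01, -6.33392235e-04, -6.25350736e-05]), 'ft_force': array([-0.06663638,  0.61407128,  0.4363935 ]), 'torque': array([0.03622781, 0.01399451, 0.03789721]), 'grasp_force': 0.0, 'grip_width': 1.001920436210056}
```

View pics/scene0.png

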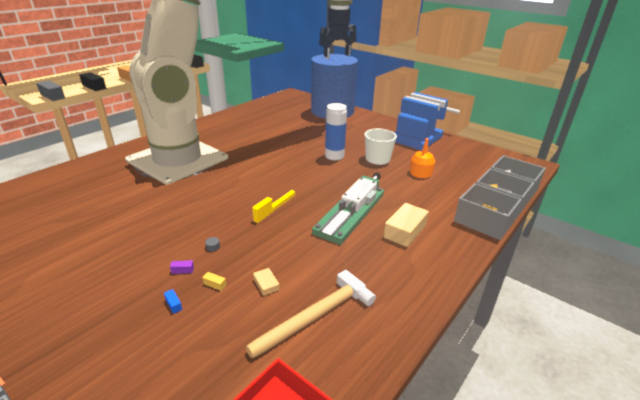

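View pics/top0.png

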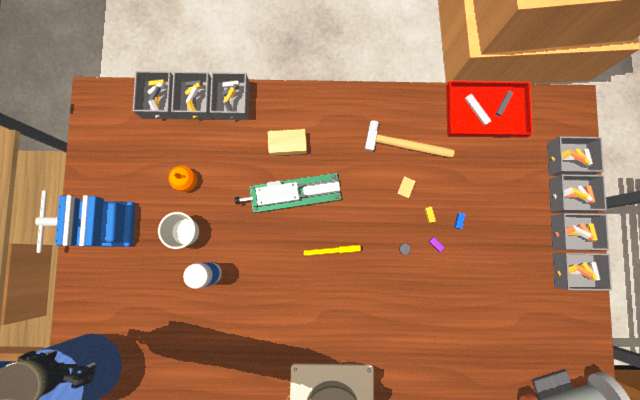

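The pictures show three blank-shaped things: a yellow/brass one at top (431,214) = scene (214,282), a blue one at top (460,220) and a purple one at top (437,244). Only the first is brass-coloured. The jig is at top (295,193) with its knob on the left, so it feeds left. The stick is at top (332,250), with its handle on the right.

```bash
cat > h.py <<'E'
import numpy as np,cv2,pickle
def ray(c,uv,z):
    E=np.array(c["extrinsics"]);R,t=E[:3,:3],E[:3,3]
    uv=np.atleast_2d(uv).astype(float)
    d=np.c_[(uv[:,0]-c["cx"])/c["fx"],(uv[:,1]-c["cy"])/c["fy"],np.ones(len(uv))]@R
    o=-R.T@t
    return o+d*((z-o[2])/d[:,2])[:,None]
def proj(c,P):
    E=np.array(c["extrinsics"]);p=np.atleast_2d(P)@E[:3,:3].T+E[:3,3]
    return np.c_[p[:,0]/p[:,2]*c["fx"]+c["cx"],p[:,1]/p[:,2]*c["fy"]+c["cy"]]
def blobs(c,lo,hi,roi,amin=15):
    x0,y0,x1,y1=roi
    h=cv2.cvtColor(c["frame"],cv2.COLOR_RGB2HSV)
    m=np.zeros(h.shape[:2],np.uint8);m[y0:y1,x0:x1]=cv2.inRange(h,lo,hi)[y0:y1,x0:x1]
    cs,_=cv2.findContours(m,cv2.RETR_EXTERNAL,cv2.CHAIN_APPROX_NONE)
    return m,[k for k in cs if cv2.contourArea(k)>amin]
E
python3 - <<'E'
from h import *
d=pickle.load(open("c0.pkl","rb"));t=d["top"];s=d["scene"]
a=cv2.resize(t["frame"][165:265,225:475],None,fx=3,fy=3,interpolation=cv2.INTER_CUBIC)
b=cv2.resize(s["frame"][165:315,160:400],None,fx=2,fy=2,interpolation=cv2.INTER_CUBIC)
b=cv2.copyMakeBorder(b,0,0,0,750-480,cv2.BORDER_CONSTANT)
cv2.imwrite("pics/crop.png",np.vstack([a,b])[:600,:,::-1])
h=cv2.cvtColor(t["frame"],cv2.COLOR_RGB2HSV)
for p in((431,214),(350,249),(315,251),(256,205),(407,187)):print(p,h[p[1],p[0]])
E
```

```text
(431, 214) [ 28 176 255]
(350, 249) [ 30 255 255]
(315, 251) [ 30 255 255]
(256, 205) [ 72 120 172]
(407, 187) [ 25 107 255]
```

View pics/crop.png

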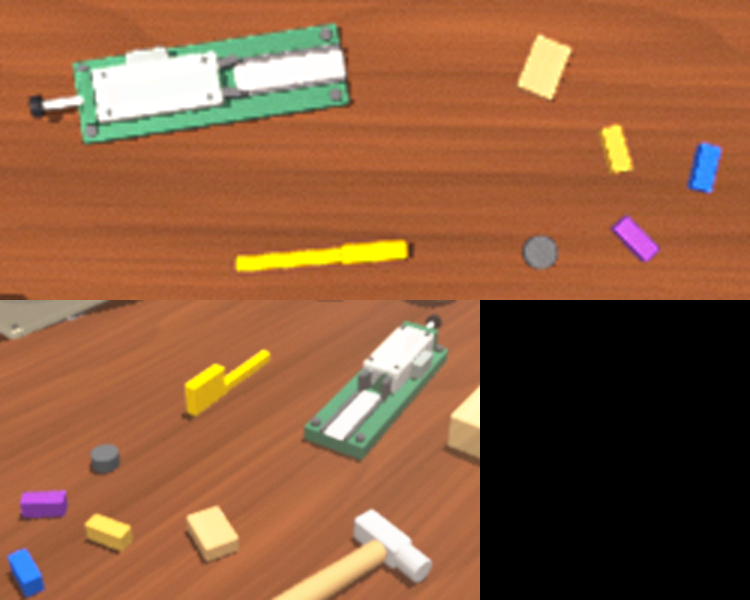

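The crop confirms it. The gold block at crop (617,148) is the brass blank, next to the pale wood offcut at (545,66) and the blue and purple decoys.

```bash
python3 - <<'E'
from h import *
d=pickle.load(open("c0.pkl","rb"));t=d["top"];s=d["scene"]
for c in(t,s): 
    E=np.array(c["extrinsics"]);print("cam",-E[:3,:3].T@E[:3,3])
def rect(c,lo,hi,roi,z,n):
    m,cs=blobs(c,lo,hi,roi)
    k=np.vstack(cs)[:,0]
    P=ray(c,k,z)[:,:2]*1000
    r=cv2.minAreaRect(P.astype(np.float32))
    box=cv2.boxPoints(r)
    e=max((box[1]-box[0],box[2]-box[1]),key=np.linalg.norm)
    print(n,len(cs),np.round(r[0],1),np.round(r[1],1),"axis deg",round(np.degrees(np.arctan2(e[1],e[0])),2), "mean px",k.mean(0).round(1))
rect(t,(22,130,120),(33,255,255),(415,200,445,228),.02,"blank top")
rect(t,(26,200,150),(34,255,255),(295,235,345,262),.014,"blade")
rect(t,(26,200,150),(34,255,255),(339,235,370,262),.042,"handle")
rect(t,(26,200,150),(34,255,255),(295,235,370,262),.03,"stick all")
rect(t,(55,60,40),(90,255,255),(235,165,350,220),.02,"jig")
# scene jig, stick bottom
rect(s,(55,60,40),(90,255,255),(310,175,390,245),.02,"jig scene")
rect(s,(22,110,120),(33,255,255),(198,268,228,292),.01,"blank scene")
# bystanders
rect(t,(10,60,120),(28,125,255),(395,172,420,200),.018,"offcut")
E
```

```text
cam [0.4207503  0.05503833 1.29631556]
cam [ 1.08555554 -0.62429761  0.60020299]
blank top 1 [ 540.2 -277.1] [42.  16.9] axis deg 15.04 mean px [430.1 213.9]
blade 1 [431.3  29.1] [ 14.6 116.3] axis deg -85.42 mean px [324.2 250.8]
handle 1 [437.5 -40.7] [14.7 57.5] axis deg -84.05 mean px [349.  248.6]
stick all 1 [432.4   8. ] [ 14.8 157.9] axis deg -84.05 mean px [331.7 250.2]
jig 3 [598.1 116.1] [ 79.9 259.2] axis deg -80.51 mean px [295.1 192.5]
jig scene 3 [604.5 101.9] [ 78.5 270. ] axis deg -80.4 mean px [346.3 217.6]
blank scene 1 [ 532.5 -275.8] [44.2 18.4] axis deg 14.83 mean px [213.5 277.6]
offcut 1 [ 619.3 -208.1] [33.3 52. ] axis deg -21.44 mean px [405.8 187.1]
```

```bash
python3 - <<'E'
from h import *
d=pickle.load(open("c0.pkl","rb"))
def box(x0,x1,y0,y1,z0,z1,o,a):
    a=np.radians(a);R=np.array([[np.cos(a),-np.sin(a)],[np.sin(a),np.cos(a)]])
    P=np.array([[x,y,z] for z in(z0,z1) for x,y in((x0,y0),(x1,y0),(x1,y1),(x0,y1))],float)
    P[:,:2]=P[:,:2]@R.T+o;return P/1000
ja=99.5;jo=np.array([598.1,116.1])-10*np.array([np.cos(np.radians(ja)),np.sin(np.radians(ja))]);print("jig origin",jo)
B=[box(-22,22,-9,9,0,20,[540.2,-277.1],15),box(-30,30,-8,8,0,42,[437,-41.5],95.1),box(30,130,-6,6,0,14,[437,-41.5],95.1),
 box(-120,140,-40,40,0,20,jo,ja),box(-120,0,-13,13,20,25,jo,ja),box(0,120,-24,24,20,50,jo,ja)]
def draw(n,roi,f):
    c=d[n];x0,y0,x1,y1=roi
    im=cv2.resize(c["frame"][y0:y1,x0:x1],None,fx=f,fy=f,interpolation=cv2.INTER_NEAREST)[:,:,::-1].copy()
    for P in B:
        q=((proj(c,P)-[x0,y0]+.5)*f).astype(int)
        for i in range(4):
            for a,b in((i,(i+1)%4),(i+4,(i+1)%4+4),(i,i+4)):cv2.line(im,tuple(map(int,q[a])),tuple(map(int,q[b])),(255,0,255) if a>=4 else (255,255,0),1)
    return im
a=draw("top",(240,165,440,265),4);b=draw("scene",(195,170,395,295),4)
cv2.imwrite("pics/ov.png",cv2.resize(np.vstack([a,b]),None,fx=.66,fy=.66,interpolation=cv2.INTER_AREA))
E
```

```text
jig origin [599.75047606 106.23714398]
```

View pics/ov.png

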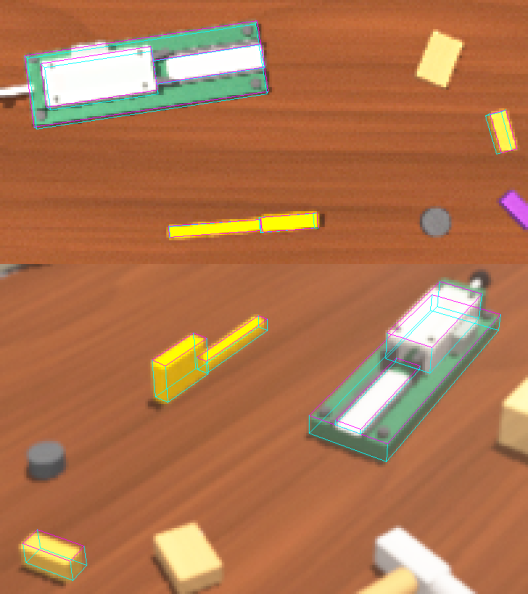

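The overlay fits the jig and stick in both views. The blank's box is about 2 px off in the scene view, so I'll refine it from its silhouette centroids in the two views.

```bash
python3 - <<'E'
from h import *
d=pickle.load(open("c0.pkl","rb"))
def obs(c,roi):
    m,_=blobs(c,(20,110,60),(34,255,255),roi);ys,xs=np.nonzero(m);return np.array([xs.mean(),ys.mean(),len(xs),xs.min(),xs.max(),ys.min(),ys.max()])
def pred(c,o,a):
    a=np.radians(a);R=np.array([[np.cos(a),-np.sin(a)],[np.sin(a),np.cos(a)]])
    P=np.array([[x,y,z] for x in(-22,22) for y in(-9,9) for z in(0,20)],float);P[:,:2]=P[:,:2]@R.T+o
    q=proj(c,P/1000);h=cv2.convexHull(q.astype(np.float32));M=cv2.moments(h)
    return np.array([M["m10"]/M["m00"],M["m01"]/M["m00"],M["m00"],*[f(q[:,i]) for i in(0,1) for f in(np.min,np.max)]])
for n,roi in(("top",(415,200,445,228)),("scene",(195,262,232,296))):
    c=d[n];print(n,obs(c,roi).round(1));print(pred(c,[540.2,-277.1],15).round(1))
    o=obs(c,roi)[:2];p=pred(c,[540.2,-277.1],15)[:2]
    print("shift mm",((ray(c,o,.01)-ray(c,p,.01))*1000).round(1))
h=cv2.cvtColor(d["top"]["frame"],cv2.COLOR_RGB2HSV);print(h[214,420:442].tolist())
E
```

```text
top [430.1 214.2  96.  425.  435.  207.  221. ]
[429.3 214.5 121.6 423.5 435.3 206.1 222.8]
shift mm [[ 0.9 -2.2  0. ]]
scene [213.6 279.8 241.  203.  224.  272.  288. ]
[215.3 279.6 297.4 203.1 227.3 270.1 289.3]
shift mm [[-2.1 -2.7  0. ]]
[[11, 177, 169], [11, 178, 168], [10, 175, 165], [11, 171, 166], [11, 180, 166], [14, 180, 154], [19, 187, 184], [21, 194, 243], [28, 175, 255], [28, 172, 255], [28, 182, 255], [28, 176, 255], [28, 175, 255], [26, 185, 255], [15, 188, 201], [10, 176, 164], [10, 173, 167], [10, 174, 167], [11, 180, 164], [10, 175, 166], [11, 185, 163], [11, 178, 166]]
```

```bash
python3 -m inch '[{"slide":[0.328,-0.40,0.03],"yaw":-1.3},{"slide":[0.328,-0.40,0.03],"yaw":-1.3},{"slide":[0.328,-0.40,0.03],"yaw":-1.3},{"slide":[0.328,-0.40,0.03],"yaw":-1.3},{"slide":[0.328,-0.40,0.03],"yaw":-1.3},{"slide":[0.328,-0.40,0.03],"yaw":-1.3},{"slide":[0.328,-0.40,0.03],"yaw":-1.3},{"slide":[0.328,-0.40,0.03],"yaw":-1.3},{"slide":[0.328,-0.40,0.03],"yaw":-1.3},{"slide":[0.328,-0.40,0.03],"yaw":-1.3},{"slide":[0.328,-0.40,0.03],"yaw":-1.3},{"slide":[0.328,-0.40,0.03],"yaw":-1.3},{"slide":[0.328,-0.40,0.03],"yaw":-1.3},{"slide":[0.328,-0.40,0.03],"yaw":-1.3},{"slide":[0.328,-0.40,0.03],"yaw":-1.3},{"slide":[0.328,-0.40,0.03],"yaw":-1.3}]' 110 60
```

```text
clock: 1.43
position: [0.4994, 0.2017, 0.2719]
ee_rot: [0.71, 0.705, -0.0, -0.0]
ft_force: [0.1, 0.2, 0.5]
grip_width: 0.568
grasp_force: 0.0
```

```bash
python3 -m inch '[{"slide":[0.040,-0.481,-0.16],"yaw":-1.301},{"slide":[0.040,-0.481,-0.16],"yaw":-1.301},{"slide":[0.040,-0.481,-0.16],"yaw":-1.301},{"slide":[0.040,-0.481,-0.16],"yaw":-1.301},{"slide":[0.040,-0.481,-0.16],"yaw":-1.301},{"slide":[0.040,-0.481,-0.16],"yaw":-1.301},{"slide":[0.040,-0.481,-0.16],"yaw":-1.301},{"slide":[0.040,-0.481,-0.16],"yaw":-1.301},{"slide":[0.040,-0.481,-0.16],"yaw":-1.301},{"slide":[0.040,-0.481,-0.16],"yaw":-1.301},{"slide":[0.040,-0.481,-0.16],"yaw":-1.301},{"slide":[0.040,-0.481,-0.16],"yaw":-1.301},{"slide":[0.040,-0.481,-0.16],"yaw":-1.301},{"slide":[0.040,-0.481,-0.16],"yaw":-1.301},{"slide":[0.040,-0.481,-0.16],"yaw":-1.301},{"slide":[0.040,-0.481,-0.16],"yaw":-1.301}]'
python3 - <<'E'
from workcell import *
from h import *
import math
c=camera("scene");cv2.imwrite("pics/s1.png",cv2.resize(c["frame"][180:340,120:320],None,fx=3,fy=3)[:,:,::-1])
o=get_obs();x,y=o["ee_rot"][:2];print(o["position"].round(4),o["ee_rot"].round(4),"tooly",math.degrees(math.atan2(2*y*y-1,2*x*y)),o["joint_pos"].round(2),o["grip_width"])
E
```

```text
clock: 2.77
position: [0.5409, -0.2778, 0.1123]
ee_rot: [0.991, 0.132, 0.0, -0.001]
ft_force: [0.2, 0.5, -0.4]
grip_width: 0.572
grasp_force: 0.0
[ 0.5409 -0.2778  0.1125] [ 9.912e-01  1.321e-01  4.000e-04 -5.000e-04] tooly -74.82289403096448 [-0.18  0.49  0.76  1.69 -0.37  1.11 -0.63] 0.5715239387231577
```

View pics/s1.png

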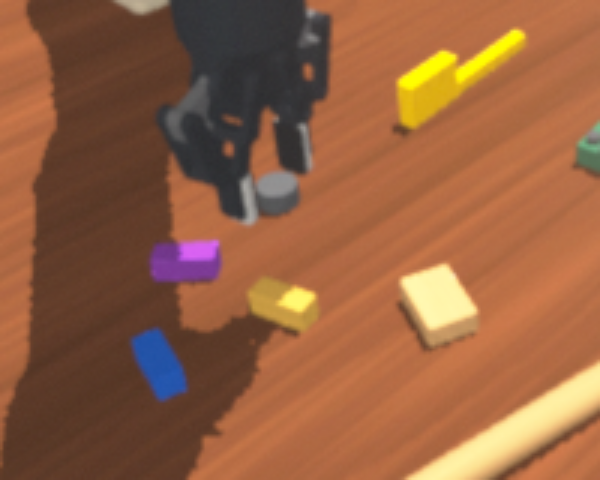

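The gripper at crop (240,150) is open above and behind the blank, which is at crop (285,303). Both fingers clear the decoys, so I'll go down and close.

```bash
python3 -m inch '[{"slide":[0,-0.001,-0.04],"yaw":0},{"slide":[0,-0.001,-0.07],"yaw":0},{"slide":[0,-0.001,-0.085],"yaw":0},{"slide":[0,-0.001,-0.092],"yaw":0},{"slide":[0,-0.001,-0.092],"yaw":0},{"slide":[0,-0.001,-0.092],"yaw":0},{"slide":[0,-0.001,-0.092],"yaw":0}]'
python3 -m inch '[{"slide":[0,0,0],"yaw":0},{"slide":[0,0,0],"yaw":0},{"slide":[0,0,0],"yaw":0},{"slide":[0,0,0],"yaw":0},{"slide":[0,0,0],"yaw":0},{"slide":[0,0,0],"yaw":0},{"slide":[0,0,0],"yaw":0},{"slide":[0,0,0],"yaw":0}]' 255 50
```

```text
clock: 3.4
position: [0.5411, -0.2815, 0.0222]
ee_rot: [0.991, 0.131, 0.001, 0.001]
ft_force: [0.8, -0.2, 0.2]
grip_width: 0.571
grasp_force: 0.0
clock: 4.07
position: [0.5406, -0.2813, 0.0214]
ee_rot: [0.991, 0.131, 0.001, 0.0]
ft_force: [-0.6, 1.2, 6.9]
grip_width: 0.194
grasp_force: 49.9
```

```bash
python3 -m inch '[{"slide":[0,0,0.04],"yaw":0},{"slide":[0,0,0.08],"yaw":0},{"slide":[0.01,0.03,0.1],"yaw":0.1},{"slide":[0.0707,0.3185,0.1],"yaw":1.471},{"slide":[0.0707,0.3185,0.1],"yaw":1.471},{"slide":[0.0707,0.3185,0.1],"yaw":1.471},{"slide":[0.0707,0.3185,0.1],"yaw":1.471},{"slide":[0.0707,0.3185,0.1],"yaw":1.471},{"slide":[0.0707,0.3185,0.1],"yaw":1.471},{"slide":[0.0707,0.3185,0.1],"yaw":1.471},{"slide":[0.0707,0.3185,0.1],"yaw":1.471},{"slide":[0.0707,0.3185,0.1],"yaw":1.471},{"slide":[0.0707,0.3185,0.1],"yaw":1.471},{"slide":[0.0707,0.3185,0.1],"yaw":1.471},{"slide":[0.0707,0.3185,0.1],"yaw":1.471},{"slide":[0.0707,0.3185,0.1],"yaw":1.471},{"slide":[0.0707,0.3185,0.1],"yaw":1.471},{"slide":[0.0707,0.3185,0.1],"yaw":1.471}]'
python3 - <<'E'
from workcell import *
from h import *
import math
c=camera("scene");t=camera("top");a=cv2.resize(c["frame"][140:260,280:420],None,fx=4,fy=4)
cv2.imwrite("pics/s2.png",a[:,:,::-1])
o=get_obs();x,y=o["ee_rot"][:2];print(o["position"].round(4),"tooly",math.degrees(math.atan2(2*y*y-1,2*x*y)),o["joint_pos"].round(2),o["grip_width"],o["ft_force"])
E
```

```text
clock: 5.57
position: [0.6106, 0.0373, 0.1203]
ee_rot: [0.649, 0.761, 0.0, 0.0]
ft_force: [-0.8, 0.1, -1.0]
grip_width: 0.194
grasp_force: 49.5
[0.6107 0.0374 0.1203] tooly 9.18536420597413 [-0.45  0.41  0.4   1.66 -0.17  1.1   0.15] 0.19168733311095015 [-0.17895829 -0.06895569 -1.14096231]
```

View pics/s2.png

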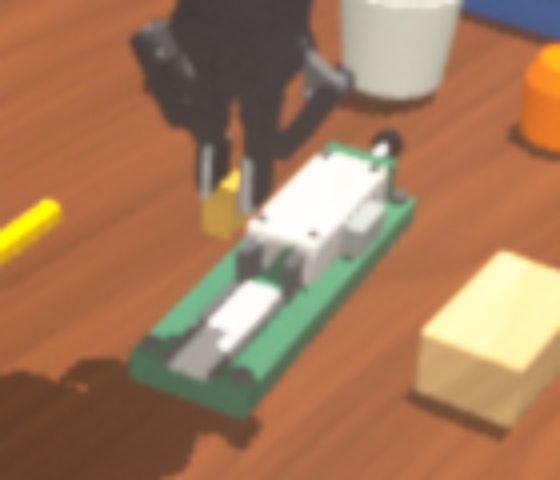

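The blank is held at crop (222,212), lengthwise along the jig. I'll lower it onto the floor.

```bash
python3 -m inch '[{"slide":[0,0,-0.03],"yaw":0.004},{"slide":[0,0,-0.05],"yaw":0.004},{"slide":[0,0,-0.06],"yaw":0.004},{"slide":[0,0,-0.066],"yaw":0.004},{"slide":[0,0,-0.071],"yaw":0.004},{"slide":[0,0,-0.075],"yaw":0.004},{"slide":[0,0,-0.0775],"yaw":0.004},{"slide":[0,0,-0.0785],"yaw":0.004},{"slide":[0,0,-0.0785],"yaw":0.004},{"slide":[0,0,-0.0785],"yaw":0.004}]'
```

```text
clock: 6.5
position: [0.611, 0.0374, 0.0423]
ee_rot: [0.646, 0.763, 0.0, 0.0]
ft_force: [-0.5, -0.7, -1.1]
grip_width: 0.191
grasp_force: 49.5
```

```bash
python3 -m inch '[{"slide":[0,0,0],"yaw":0},{"slide":[0,0,0],"yaw":0},{"slide":[0,0,0],"yaw":0},{"slide":[0,0,0],"yaw":0},{"slide":[0,0,0.02],"yaw":0},{"slide":[0,0,0.06],"yaw":0},{"slide":[0,0,0.1],"yaw":0},{"slide":[0,0,0.1],"yaw":0}]' 130
python3 -m inch '[{"slide":[-0.174,-0.079,0],"yaw":-0.08},{"slide":[-0.174,-0.079,0],"yaw":-0.08},{"slide":[-0.174,-0.079,0],"yaw":-0.08},{"slide":[-0.174,-0.079,0],"yaw":-0.08},{"slide":[-0.174,-0.079,0],"yaw":-0.08},{"slide":[-0.174,-0.079,0],"yaw":-0.08},{"slide":[-0.174,-0.079,0],"yaw":-0.08}]'
python3 - <<'E'
from workcell import *
from h import *
import math
c=camera("scene");t=camera("top")
a=cv2.resize(c["frame"][160:250,240:400],None,fx=4,fy=4);b=cv2.resize(t["frame"][165:225,235:395],None,fx=4,fy=4)
cv2.imwrite("pics/s3.png",np.vstack([a,b])[:,:,::-1])
o=get_obs();x,y=o["ee_rot"][:2];print(o["position"].round(4),"tooly",math.degrees(math.atan2(2*y*y-1,2*x*y)),o["grip_width"],o["ft_force"])
m,cs=blobs(t,(22,130,120),(33,255,255),(295,165,360,215))
for k in cs:
    P=ray(t,k[:,0],.04)[:,:2]*1000;r=cv2.minAreaRect(P.astype(np.float32));a=np.radians(99.5)
    R=np.array([[np.cos(a),np.sin(a)],[-np.sin(a),np.cos(a)]]);print("blank jig",R@(np.array(r[0])-[599.75,106.24]),r)
E
```

```text
clock: 7.17
position: [0.6146, 0.0372, 0.15]
ee_rot: [0.646, 0.763, 0.004, 0.004]
ft_force: [0.9, 0.4, 0.3]
grip_width: 0.49
grasp_force: 0.0
clock: 7.75
position: [0.4363, -0.0419, 0.1423]
ee_rot: [0.676, 0.736, 0.001, 0.0]
ft_force: [0.0, 0.5, -0.5]
grip_width: 0.488
grasp_force: 0.0
[ 0.4376 -0.0412  0.1423] tooly 4.956592659686613 0.49000485403740035 [ 0.00307092  0.02075892 -0.0487839 ]
blank jig [-66.91219907   0.4122673 ] ((610.3870849609375, 40.17741775512695), (16.00075340270996, 41.4649658203125), 9.054036140441895)
```

View pics/s3.png

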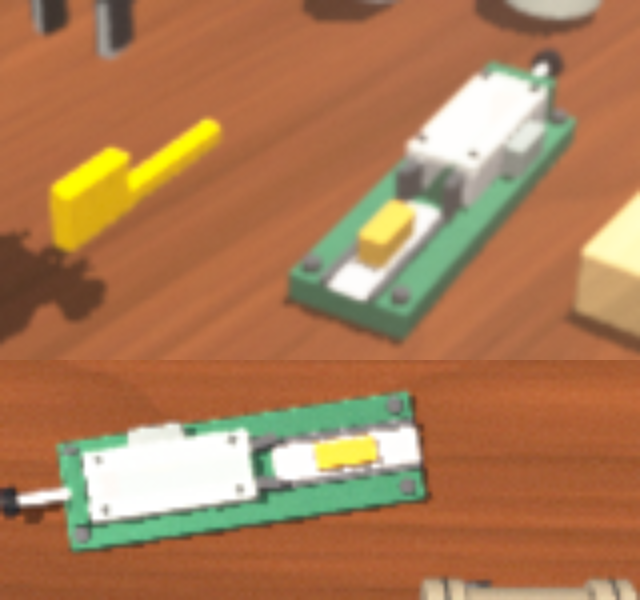

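The blank lies straight in the trough, at scene crop (385,233) and jig x about -67, y about 0. Now I'll grasp the stick handle.

```bash
python3 -m inch '[{"slide":[0,0,-0.04],"yaw":0},{"slide":[0,0,-0.08],"yaw":0},{"slide":[0,0,-0.105],"yaw":0},{"slide":[0,0,-0.118],"yaw":0},{"slide":[0,0,-0.124],"yaw":0},{"slide":[0,0,-0.124],"yaw":0},{"slide":[0,0,-0.124],"yaw":0},{"slide":[0,0,-0.124],"yaw":0}]'
python3 -m inch '[{"slide":[0,0,0],"yaw":0},{"slide":[0,0,0],"yaw":0},{"slide":[0,0,0],"yaw":0},{"slide":[0,0,0],"yaw":0},{"slide":[0,0,0],"yaw":0},{"slide":[0,0,0],"yaw":0},{"slide":[0,0,0],"yaw":0}]' 255 100
```

```text
clock: 8.52
position: [0.4378, -0.0415, 0.0188]
ee_rot: [0.676, 0.737, 0.001, 0.001]
ft_force: [-0.1, -0.4, -0.0]
grip_width: 0.491
grasp_force: 0.0
clock: 9.1
position: [0.4376, -0.0415, 0.0188]
ee_rot: [0.676, 0.737, 0.001, 0.001]
ft_force: [-1.2, -0.1, 6.7]
grip_width: 0.171
grasp_force: 97.8
```

```bash
python3 -c "
from workcell import *
import math
o=get_obs();x,y=o['ee_rot'][:2];print(o['position'].round(4),o['ee_rot'].round(4),'tooly',math.degrees(math.atan2(2*y*y-1,2*x*y)))"
```

```text
[ 0.4376 -0.0415  0.0188] [6.760e-01 7.369e-01 9.000e-04 5.000e-04] tooly 4.938329936655509
```

```bash
python3 -m inch '[{"slide":[0,0,0.04],"yaw":0},{"slide":[0,0,0.08],"yaw":0},{"slide":[0.04,-0.016,0.08],"yaw":0.02},{"slide":[0.08,-0.032,0.08],"yaw":0.04},{"slide":[0.12,-0.048,0.08],"yaw":0.06},{"slide":[0.16,-0.064,0.08],"yaw":0.0796},{"slide":[0.2,-0.079,0.08],"yaw":0.0796},{"slide":[0.2,-0.079,0.07],"yaw":0.0796},{"slide":[0.2,-0.079,0.05],"yaw":0.0796},{"slide":[0.2,-0.079,0.035],"yaw":0.0796},{"slide":[0.2,-0.079,0.0285],"yaw":0.0796},{"slide":[0.2,-0.079,0.0235],"yaw":0.0796},{"slide":[0.2,-0.079,0.0235],"yaw":0.0796},{"slide":[0.2,-0.079,0.0235],"yaw":0.0796},{"slide":[0.2,-0.079,0.0235],"yaw":0.0796}]'
python3 - <<'E'
from workcell import *
from h import *
import math
c=camera("scene");t=camera("top")
a=cv2.resize(c["frame"][170:290,230:390],None,fx=4,fy=4)
cv2.imwrite("pics/s4.png",a[:,:,::-1])
o=get_obs();x,y=o["ee_rot"][:2];p=o["position"];print(p.round(4),"tooly",math.degrees(math.atan2(2*y*y-1,2*x*y)),o["ft_force"])
a=np.radians(99.5);R=np.array([[np.cos(a),np.sin(a)],[-np.sin(a),np.cos(a)]]);print("tcp jig",R@(p[:2]*1000-[599.75,106.24]))
m,cs=blobs(t,(26,200,150),(34,255,255),(300,165,400,240))
for k in cs: print(k[:,0].min(0),k[:,0].max(0),(R@(ray(t,k[:,0],.0375)[:,:2]*1000-[599.75,106.24]).T).T[[k[:,0,0].argmin(),k[:,0,0].argmax()]])
E
```

```text
clock: 10.35
position: [0.6373, -0.1206, 0.0426]
ee_rot: [0.646, 0.763, 0.001, 0.001]
ft_force: [1.1, -0.9, -1.9]
grip_width: 0.172
grasp_force: 97.9
[ 0.6372 -0.1206  0.0424] tooly 9.49629991725047 [-0.94176279 -0.64553159 -0.49100665]
tcp jig [-229.91470911    0.50121386]
[333 180] [365 187] [[-102.0440901    -2.34639287]
 [-194.10887704    5.79217441]]
```

View pics/s4.png

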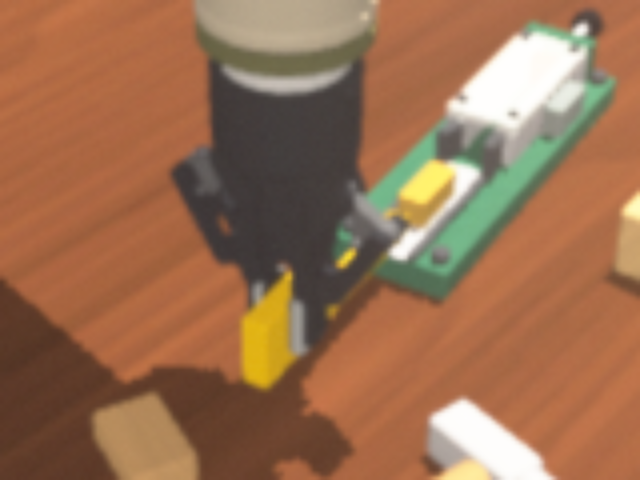

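The stick is held straight behind the blank, with its tip at crop (390,245) and the blank at (425,192). I'll feed towards the channel.

```bash
cat > chk.py <<'E'
from workcell import *
import numpy as np,sys
o=get_obs();a=np.radians(99.5);u=np.array([np.cos(a),np.sin(a)]);v=np.array([-u[1],u[0]])
p=o["position"][:2]*1000-[599.75,106.24];f=o["ft_force"][:2]
print("tcp",(u@p).round(2),(v@p).round(2),"tip",(u@p+130).round(2),"F along",(u@f).round(2),"lat",(v@f).round(2),"z",o["ft_force"][2].round(2),"t",o["clock"])
sys.exit(int(-(u@f)>float(sys.argv[1])))
E
python3 -m inch '[{"slide":[-0.0008,0.0049,0],"yaw":0},{"slide":[-0.0017,0.0099,0],"yaw":0},{"slide":[-0.0025,0.0148,0],"yaw":0},{"slide":[-0.0033,0.0197,0],"yaw":0},{"slide":[-0.0041,0.0247,0],"yaw":0},{"slide":[-0.005,0.0296,0],"yaw":0},{"slide":[-0.0058,0.0345,0],"yaw":0},{"slide":[-0.0066,0.0395,0],"yaw":0},{"slide":[-0.0074,0.0444,0],"yaw":0},{"slide":[-0.0083,0.0493,0],"yaw":0}]' && python3 chk.py 8 && python3 -m inch '[{"slide":[-0.0008,0.0049,0],"yaw":0},{"slide":[-0.0017,0.0099,0],"yaw":0},{"slide":[-0.0025,0.0148,0],"yaw":0},{"slide":[-0.0033,0.0197,0],"yaw":0},{"slide":[-0.0041,0.0247,0],"yaw":0},{"slide":[-0.005,0.0296,0],"yaw":0},{"slide":[-0.0058,0.0345,0],"yaw":0},{"slide":[-0.0066,0.0395,0],"yaw":0},{"slide":[-0.0074,0.0444,0],"yaw":0},{"slide":[-0.0083,0.0493,0],"yaw":0}]' ; python3 chk.py 8
```

```text
clock: 11.28
position: [0.6283, -0.0708, 0.0413]
ee_rot: [0.646, 0.763, 0.0, 0.0]
ft_force: [-0.4, -1.5, -0.2]
grip_width: 0.173
grasp_force: 97.9
tcp -179.32 1.04 tip -49.32 F along -1.46 lat 0.66 z -0.17 t 11.2833
clock: 12.12
position: [0.6201, -0.0216, 0.0414]
ee_rot: [0.646, 0.763, 0.0, 0.0]
ft_force: [1.0, -1.7, -0.1]
grip_width: 0.172
grasp_force: 97.9
tcp -129.39 1.04 tip 0.61 F along -1.8 lat -0.72 z -0.09 t 12.1167
```

```bash
python3 -m inch '[{"slide":[-0.0003,0.002,0],"yaw":0},{"slide":[-0.0007,0.0039,0],"yaw":0},{"slide":[-0.001,0.0059,0],"yaw":0},{"slide":[-0.0013,0.0079,0],"yaw":0},{"slide":[-0.0017,0.0099,0],"yaw":0},{"slide":[-0.0017,0.0099,0],"yaw":0}]' && python3 chk.py 10 && python3 -m inch '[{"slide":[-0.0003,0.002,0],"yaw":0},{"slide":[-0.0007,0.0039,0],"yaw":0},{"slide":[-0.001,0.0059,0],"yaw":0},{"slide":[-0.0013,0.0079,0],"yaw":0},{"slide":[-0.0017,0.0099,0],"yaw":0},{"slide":[-0.0017,0.0099,0],"yaw":0}]' && python3 chk.py 10 && python3 -m inch '[{"slide":[-0.0003,0.002,0],"yaw":0},{"slide":[-0.0007,0.0039,0],"yaw":0},{"slide":[-0.0009,0.0054,0],"yaw":0},{"slide":[-0.0009,0.0054,0],"yaw":0},{"slide":[-0.0009,0.0054,0],"yaw":0}]'; python3 chk.py 10
```

```text
clock: 12.62
position: [0.6183, -0.0116, 0.0413]
ee_rot: [0.646, 0.763, 0.0, -0.0]
ft_force: [-0.3, 0.1, -0.9]
grip_width: 0.169
grasp_force: 97.9
tcp -119.25 1.15 tip 10.75 F along 0.12 lat 0.27 z -0.88 t 12.6167
clock: 13.12
position: [0.6166, -0.0018, 0.0413]
ee_rot: [0.646, 0.763, 0.0, -0.0]
ft_force: [0.4, -1.6, 0.0]
grip_width: 0.181
grasp_force: 97.9
tcp -109.31 1.19 tip 20.69 F along -1.67 lat -0.1 z 0.04 t 13.1167
clock: 13.53
position: [0.6157, 0.0038, 0.0413]
ee_rot: [0.646, 0.763, 0.0, -0.0]
ft_force: [0.6, -1.6, -1.1]
grip_width: 0.175
grasp_force: 97.8
tcp -103.66 1.17 tip 26.34 F along -1.63 lat -0.31 z -1.13 t 13.5333
```

```bash
python3 -m inch '[{"slide":[-0.0001,0.0005,0],"yaw":0},{"slide":[-0.0002,0.001,0],"yaw":0}]' >/dev/null && python3 chk.py 5 && python3 -m inch '[{"slide":[-0.0001,0.0005,0],"yaw":0},{"slide":[-0.0001,0.001,0],"yaw":0}]' >/dev/null && python3 chk.py 5 && python3 -m inch '[{"slide":[-0.0001,0.0005,0],"yaw":0},{"slide":[-0.0002,0.001,0],"yaw":0}]' >/dev/null && python3 chk.py 5 && python3 -m inch '[{"slide":[-0.0001,0.0005,0],"yaw":0},{"slide":[-0.0002,0.001,0],"yaw":0}]' >/dev/null && python3 chk.py 5 && python3 -m inch '[{"slide":[-0.0001,0.0005,0],"yaw":0},{"slide":[-0.0001,0.001,0],"yaw":0}]' >/dev/null && python3 chk.py 5 && python3 -m inch '[{"slide":[-0.0001,0.0005,0],"yaw":0},{"slide":[-0.0002,0.001,0],"yaw":0}]' >/dev/null && python3 chk.py 5 && python3 -m inch '[{"slide":[-0.0001,0.0005,0],"yaw":0},{"slide":[-0.0002,0.001,0],"yaw":0}]' >/dev/null && python3 chk.py 5 && python3 -m inch '[{"slide":[-0.0001,0.0005,0],"yaw":0},{"slide":[-0.0002,0.001,0],"yaw":0}]' >/dev/null && python3 chk.py 5
```

```text
tcp -103.48 1.27 tip 26.52 F along -3.99 lat -0.16 z 0.62 t 13.7
tcp -102.47 1.21 tip 27.53 F along -2.69 lat 0.5 z -0.37 t 13.8667
tcp -101.28 1.21 tip 28.72 F along -3.94 lat 0.44 z 0.41 t 14.0333
tcp -100.17 1.23 tip 29.83 F along -3.43 lat 0.66 z -0.61 t 14.2
tcp -99.18 1.18 tip 30.82 F along -3.07 lat 0.61 z -0.32 t 14.3667
tcp -98.14 1.2 tip 31.86 F along -3.24 lat 0.23 z -0.23 t 14.5333
tcp -97.1 1.25 tip 32.9 F along -3.94 lat 0.07 z 0.29 t 14.7
tcp -96.1 1.24 tip 33.9 F along -3.23 lat -0.85 z -0.73 t 14.8667
```

```bash
python3 -m inch '[{"slide":[-0.0001,0.0005,0],"yaw":0},{"slide":[-0.0002,0.001,0],"yaw":0}]' >/dev/null && python3 chk.py 6 && python3 -m inch '[{"slide":[-0.0001,0.0005,0],"yaw":0},{"slide":[-0.0001,0.001,0],"yaw":0}]' >/dev/null && python3 chk.py 6 && python3 -m inch '[{"slide":[-0.0001,0.0005,0],"yaw":0},{"slide":[-0.0002,0.001,0],"yaw":0}]' >/dev/null && python3 chk.py 6 && python3 -m inch '[{"slide":[-0.0001,0.0005,0],"yaw":0},{"slide":[-0.0002,0.001,0],"yaw":0}]' >/dev/null && python3 chk.py 6 && python3 -m inch '[{"slide":[-0.0001,0.0005,0],"yaw":0},{"slide":[-0.0001,0.001,0],"yaw":0}]' >/dev/null && python3 chk.py 6 && python3 -m inch '[{"slide":[-0.0001,0.0005,0],"yaw":0},{"slide":[-0.0002,0.001,0],"yaw":0}]' >/dev/null && python3 chk.py 6 && python3 -m inch '[{"slide":[-0.0001,0.0005,0],"yaw":0},{"slide":[-0.0002,0.001,0],"yaw":0}]' >/dev/null && python3 chk.py 6 && python3 -m inch '[{"slide":[-0.0001,0.0005,0],"yaw":0},{"slide":[-0.0001,0.001,0],"yaw":0}]' >/dev/null && python3 chk.py 6 && python3 -m inch '[{"slide":[-0.0001,0.0005,0],"yaw":0},{"slide":[-0.0002,0.001,0],"yaw":0}]' >/dev/null && python3 chk.py 6 && python3 -m inch '[{"slide":[-0.0001,0.0005,0],"yaw":0},{"slide":[-0.0002,0.001,0],"yaw":0}]' >/dev/null && python3 chk.py 6 && python3 -m inch '[{"slide":[-0.0001,0.0005,0],"yaw":0},{"slide":[-0.0001,0.001,0],"yaw":0}]' >/dev/null && python3 chk.py 6 && python3 -m inch '[{"slide":[-0.0001,0.0005,0],"yaw":0},{"slide":[-0.0002,0.001,0],"yaw":0}]' >/dev/null && python3 chk.py 6
```

```text
tcp -95.14 1.24 tip 34.86 F along -2.99 lat -0.58 z -0.78 t 15.0333
tcp -94.1 1.24 tip 35.9 F along -3.31 lat 0.74 z -0.18 t 15.2
tcp -93.05 1.24 tip 36.95 F along -3.18 lat 0.07 z 0.6 t 15.3667
tcp -92.06 1.23 tip 37.94 F along -3.8 lat -0.87 z -1.13 t 15.5333
tcp -91.06 1.23 tip 38.94 F along -3.95 lat -0.38 z -0.85 t 15.7
tcp -89.99 1.24 tip 40.01 F along -2.57 lat 0.09 z -0.77 t 15.8667
tcp -89.02 1.25 tip 40.98 F along -3.78 lat -0.95 z -0.84 t 16.0333
tcp -87.99 1.24 tip 42.01 F along -4.14 lat 0.01 z 0.4 t 16.2
tcp -87.0 1.26 tip 43.0 F along -3.19 lat -0.48 z 0.03 t 16.3667
tcp -85.97 1.25 tip 44.03 F along -4.86 lat -0.43 z -0.15 t 16.5333
tcp -84.94 1.21 tip 45.06 F along -3.49 lat 0.05 z -0.95 t 16.7
tcp -83.97 1.23 tip 46.03 F along -4.26 lat 0.09 z -0.84 t 16.8667
```

```bash
python3 -m inch '[{"slide":[-0.0001,0.0005,0],"yaw":0},{"slide":[-0.0002,0.001,0],"yaw":0}]' >/dev/null && python3 chk.py 6.5 && python3 -m inch '[{"slide":[-0.0001,0.0005,0],"yaw":0},{"slide":[-0.0001,0.001,0],"yaw":0}]' >/dev/null && python3 chk.py 6.5 && python3 -m inch '[{"slide":[-0.0001,0.0005,0],"yaw":0},{"slide":[-0.0002,0.001,0],"yaw":0}]' >/dev/null && python3 chk.py 6.5 && python3 -m inch '[{"slide":[-0.0001,0.0005,0],"yaw":0},{"slide":[-0.0002,0.001,0],"yaw":0}]' >/dev/null && python3 chk.py 6.5 && python3 -m inch '[{"slide":[-0.0001,0.0005,0],"yaw":0},{"slide":[-0.0001,0.001,0],"yaw":0}]' >/dev/null && python3 chk.py 6.5 && python3 -m inch '[{"slide":[-0.0001,0.0005,0],"yaw":0},{"slide":[-0.0002,0.001,0],"yaw":0}]' >/dev/null && python3 chk.py 6.5 && python3 -m inch '[{"slide":[-0.0001,0.0005,0],"yaw":0},{"slide":[-0.0002,0.001,0],"yaw":0}]' >/dev/null && python3 chk.py 6.5 && python3 -m inch '[{"slide":[-0.0001,0.0005,0],"yaw":0},{"slide":[-0.0001,0.001,0],"yaw":0}]' >/dev/null && python3 chk.py 6.5 && python3 -m inch '[{"slide":[-0.0001,0.0005,0],"yaw":0},{"slide":[-0.0002,0.001,0],"yaw":0}]' >/dev/null && python3 chk.py 6.5 && python3 -m inch '[{"slide":[-0.0001,0.0005,0],"yaw":0},{"slide":[-0.0002,0.001,0],"yaw":0}]' >/dev/null && python3 chk.py 6.5 && python3 -m inch '[{"slide":[-0.0001,0.0005,0],"yaw":0},{"slide":[-0.0001,0.001,0],"yaw":0}]' >/dev/null && python3 chk.py 6.5 && python3 -m inch '[{"slide":[-0.0001,0.0005,0],"yaw":0},{"slide":[-0.0002,0.001,0],"yaw":0}]' >/dev/null && python3 chk.py 6.5
```

```text
tcp -82.93 1.27 tip 47.07 F along -4.38 lat -0.76 z 0.04 t 17.0333
tcp -81.92 1.24 tip 48.08 F along -3.97 lat -0.35 z -1.26 t 17.2
tcp -80.91 1.28 tip 49.09 F along -3.39 lat -0.61 z 0.09 t 17.3667
tcp -79.9 1.26 tip 50.1 F along -3.82 lat 0.35 z -1.28 t 17.5333
tcp -78.86 1.25 tip 51.14 F along -3.23 lat -0.12 z -1.37 t 17.7
tcp -77.86 1.23 tip 52.14 F along -3.45 lat -0.04 z 0.55 t 17.8667
tcp -76.87 1.27 tip 53.13 F along -3.49 lat 0.29 z -0.22 t 18.0333
tcp -75.82 1.22 tip 54.18 F along -2.54 lat 0.46 z 0.37 t 18.2
tcp -74.82 1.27 tip 55.18 F along -3.36 lat 0.08 z 0.25 t 18.3667
tcp -74.33 1.26 tip 55.67 F along -6.71 lat -0.1 z 0.66 t 18.5333
```

The stop has been felt at tip ≈ 55.5. Now I'll press up in small steps.

```bash
python3 -m inch '[{"slide":[0,0,0],"yaw":0},{"slide":[0,0,0],"yaw":0}]' >/dev/null && python3 chk.py 9 && python3 -m inch '[{"slide":[0,0.0002,0],"yaw":0},{"slide":[0,0.0002,0],"yaw":0},{"slide":[0,0.0002,0],"yaw":0}]' >/dev/null && python3 chk.py 10 && python3 -m inch '[{"slide":[0,0.0002,0],"yaw":0},{"slide":[0,0.0002,0],"yaw":0},{"slide":[0,0.0002,0],"yaw":0}]' >/dev/null && python3 chk.py 11
```

```text
tcp -74.39 1.3 tip 55.61 F along -5.57 lat 0.17 z 0.84 t 18.7
tcp -74.38 1.3 tip 55.62 F along -5.74 lat 0.04 z -0.26 t 18.95
tcp -74.36 1.3 tip 55.64 F along -6.19 lat -0.39 z 0.14 t 19.2
```

```bash
python3 -m inch '[{"slide":[0,0.0003,0],"yaw":0},{"slide":[-0.0001,0.0006,0],"yaw":0},{"slide":[-0.0001,0.0006,0],"yaw":0},{"slide":[-0.0001,0.0006,0],"yaw":0}]' >/dev/null && python3 chk.py 9.5 && python3 -m inch '[{"slide":[0,0.0003,0],"yaw":0},{"slide":[-0.0001,0.0006,0],"yaw":0},{"slide":[-0.0001,0.0006,0],"yaw":0},{"slide":[-0.0001,0.0006,0],"yaw":0}]' >/dev/null && python3 chk.py 9.5 && python3 -m inch '[{"slide":[0,0.0003,0],"yaw":0},{"slide":[-0.0001,0.0006,0],"yaw":0},{"slide":[-0.0001,0.0006,0],"yaw":0},{"slide":[-0.0001,0.0006,0],"yaw":0}]' >/dev/null && python3 chk.py 9.5
```

```text
tcp -74.33 1.32 tip 55.67 F along -8.03 lat 0.18 z 0.35 t 19.5333
tcp -74.33 1.37 tip 55.67 F along -9.03 lat -0.38 z -0.12 t 19.8667
tcp -74.29 1.38 tip 55.71 F along -10.55 lat 0.26 z 1.33 t 20.2
```

```bash
python3 -m inch '[{"slide":[0,0.0003,0],"yaw":0},{"slide":[-0.0001,0.0006,0],"yaw":0},{"slide":[-0.0001,0.0009,0],"yaw":0},{"slide":[-0.0002,0.0011,0],"yaw":0},{"slide":[-0.0002,0.0011,0],"yaw":0},{"slide":[-0.0002,0.0011,0],"yaw":0},{"slide":[-0.0002,0.0011,0],"yaw":0},{"slide":[-0.0002,0.0011,0],"yaw":0},{"slide":[-0.0002,0.0011,0],"yaw":0},{"slide":[-0.0002,0.0011,0],"yaw":0}]' >/dev/null ; python3 chk.py 9.5
```

```text
tcp -74.22 1.42 tip 55.78 F along -14.16 lat 0.41 z 1.67 t 21.0333
```

```bash
python3 -m inch '[{"slide":[0,0,0],"yaw":0},{"slide":[0,0,0],"yaw":0},{"slide":[0,0,0],"yaw":0},{"slide":[0.0003,-0.002,0],"yaw":0},{"slide":[0.001,-0.006,0],"yaw":0},{"slide":[0.002,-0.012,0],"yaw":0},{"slide":[0.0035,-0.021,0],"yaw":0},{"slide":[0.005,-0.03,0],"yaw":0},{"slide":[0.0067,-0.04,0],"yaw":0},{"slide":[0.0084,-0.05,0],"yaw":0},{"slide":[0.01,-0.06,0],"yaw":0},{"slide":[0.0117,-0.07,0],"yaw":0},{"slide":[0.0134,-0.08,0],"yaw":0},{"slide":[0.0151,-0.09,0],"yaw":0},{"slide":[0.0167,-0.1,0],"yaw":0},{"slide":[0.0167,-0.1,0.02],"yaw":0},{"slide":[0.0167,-0.1,0.05],"yaw":0},{"slide":[0.0167,-0.1,0.07],"yaw":0},{"slide":[0.0167,-0.1,0.07],"yaw":0}]'; python3 chk.py 9
```

```text
clock: 22.62
position: [0.6294, -0.0646, 0.1161]
ee_rot: [0.646, 0.763, 0.002, 0.003]
ft_force: [1.0, -0.3, 0.1]
grip_width: 0.172
grasp_force: 97.8
tcp -173.41 -1.04 tip -43.41 F along -0.48 lat -0.95 z 0.14 t 22.6167
```

```bash
python3 -m inch '[{"slide":[-0.04,0.005,0],"yaw":-0.02},{"slide":[-0.08,0.01,0],"yaw":-0.04},{"slide":[-0.12,0.015,0],"yaw":-0.06},{"slide":[-0.16,0.02,0],"yaw":-0.08},{"slide":[-0.192,0.023,0],"yaw":-0.08},{"slide":[-0.192,0.023,0],"yaw":-0.08},{"slide":[-0.192,0.023,-0.03],"yaw":-0.08},{"slide":[-0.192,0.023,-0.06],"yaw":-0.08},{"slide":[-0.192,0.023,-0.08],"yaw":-0.08},{"slide":[-0.192,0.023,-0.088],"yaw":-0.08},{"slide":[-0.192,0.023,-0.091],"yaw":-0.08},{"slide":[-0.192,0.023,-0.0925],"yaw":-0.08},{"slide":[-0.192,0.023,-0.0925],"yaw":-0.08},{"slide":[-0.192,0.023,-0.0925],"yaw":-0.08}]'
python3 -m inch '[{"slide":[0,0,-0.0005],"yaw":0},{"slide":[0,0,-0.001],"yaw":0},{"slide":[0,0,-0.001],"yaw":0}]'
```

```text
clock: 23.78
position: [0.4357, -0.0405, 0.0198]
ee_rot: [0.676, 0.737, 0.001, 0.001]
ft_force: [0.4, -0.1, -0.9]
grip_width: 0.171
grasp_force: 98.0
clock: 24.03
position: [0.4356, -0.0404, 0.0188]
ee_rot: [0.676, 0.737, 0.001, 0.0]
ft_force: [-2.6, -0.6, 10.3]
grip_width: 0.171
grasp_force: 99.6
```

Stick is down on the bench. I'll release it, lift and check.

```bash
python3 -m inch '[{"slide":[0,0,0.0005],"yaw":0},{"slide":[0,0,0.0005],"yaw":0},{"slide":[0,0,0.0005],"yaw":0},{"slide":[0,0,0.0005],"yaw":0},{"slide":[0,0,0.0005],"yaw":0},{"slide":[0,0,0.03],"yaw":0},{"slide":[0,0,0.07],"yaw":0},{"slide":[0,0,0.11],"yaw":0},{"slide":[0,-0.04,0.15],"yaw":0},{"slide":[0,-0.08,0.15],"yaw":0},{"slide":[0,-0.12,0.15],"yaw":0},{"slide":[0,-0.16,0.15],"yaw":0},{"slide":[0,-0.2,0.15],"yaw":0},{"slide":[0,-0.2,0.15],"yaw":0}]' 110
python3 - <<'E'
from workcell import *
from h import *
c=camera("scene");t=camera("top")
a=cv2.resize(c["frame"][140:320,160:400],None,fx=2.6,fy=2.6)
b=cv2.resize(t["frame"][165:220,235:375],(a.shape[1],130))
cv2.imwrite("pics/s5.png",np.vstack([a,b])[:598,:,::-1])
E
```

```text
clock: 25.2
position: [0.4334, -0.2476, 0.1685]
ee_rot: [0.679, 0.734, -0.001, 0.002]
ft_force: [-0.6, -0.0, -0.5]
grip_width: 0.569
grasp_force: 0.0
```

View pics/s5.png

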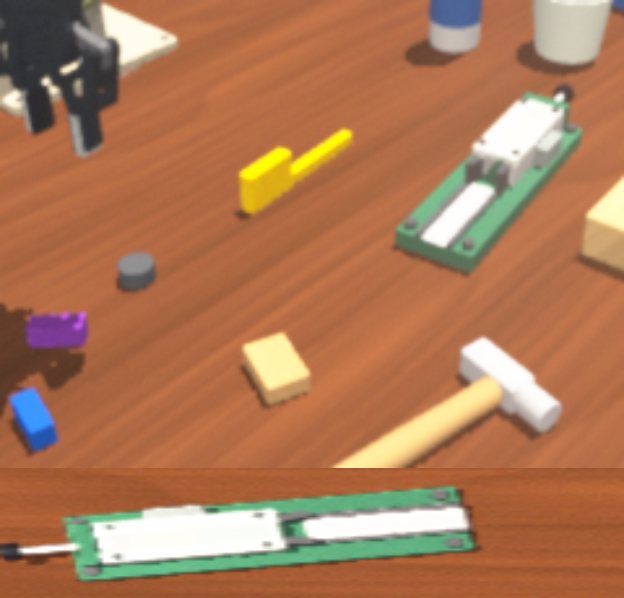

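The trough is empty and the blank is inside the channel. The stick stands upright on the bench at crop (270,180), clear of the jig, and the bystanders are where they were.

```bash
python3 -c "
from workcell import *
print(hand_in())"
```

```text
the job is handed in; nothing more can be done
None
```

The job is handed in at about 25 s: the blank is home against the stop (felt at about jig x 99.7 mm), pressed there with an estimated 10 N, and the stick is on the bench clear of the jig. The hand-in call returned no verdict.

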